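# Gauge the stepped block

### The arm

A 6-joint arm with a two-finger parallel gripper is mounted at the origin on the work surface. World frame = base frame: x ahead of the robot, y to its left, z up, the work surface at z = 0. Lengths are in m, angles in degrees, forces in N, time in s.
With the tool pointing down it reaches from about 0.25 to 0.775 m from the base axis. Payload 4 kg.
Tool frame: the origin (TCP) lies at the very end of the fingers, on their centre line; the grasp point (between the pads) lies 19 mm behind it; z points along the fingers, y is the line along which they close (so a half turn about z gives the same grasp; the last joint's range is limited). The gripper opens to 94 mm and grips with 3 to 60 N. Pads are 16 mm wide; open, the fingers measure 119 mm over their backs; the gripper's body (75 mm by 177 mm) begins 78 mm behind the grasp point.
Start: joints at [-73.172, 4.996, 78.535, -0, 96.463, -5.907], TCP at [0.213, -0.507, 0.206] pointing down, gripper open.
Joint ranges: [-177.83, 177.83], [-43.37, 116.18], [15.69, 146.23], [-61.86, 241.86], [9.47, 152.12], [-147.06, 147.06]. Speed limits (degrees/s): [159.86, 159.86, 180, 180, 180, 180].

### API

Orientations are given as [roll, pitch, yaw] about the fixed x, y, z axes, in that order (R = Rz(yaw) Ry(pitch) Rx(roll)).
In Python, from workcell import robot gives the robot as it stands.
- The arm moves only by the shell command python3 -m jog 'ROWS'. ROWS is JSON, a list of rows, each an object with "fingers": the opening, from -1 (shut) to 1 (fully open); "translation": the shift along the tool's x, y, z normalised to -1 to 1, where 1 is 25 mm, a list of three; "rot": the turn, a rotation vector about the tool's x, y, z normalised to -1 to 1, where 1 is pi/2 rad, a list of three. A call has 1 to 12 rows; each row shifts and turns the commanded pose from where the row before left it, along the tool's axes as they then stand; what a row does not reach is not made up. A row lasts 1/8 s, in which the tool goes at most 62.5 mm and 10.7 degrees, less where a joint would pass 70% of its speed; a pose out of reach is approached as far as the arm can. A call with a number of a shift or a turn outside -1 to 1 is refused whole. A call with a gripper value outside its range is refused whole. The fingers move at their own pace and stop on an object; the grip force is fixed at half the most. Time passes only in rows, so rows that do not move let the fingers close. It gives the time, the measured TCP pose, the force, the opening and the grip force at its end, in the units of the state.
- robot.state(): the state, without advancing time (a new reading comes with each control period).
- robot.get_image(name): name is "scene" or "top" or "wrist"; returns (picture, depth): 400x640x3 uint8, blue, green, red; 400x640 float32, m along the optical axis (not along the pixel's ray), 0 where there is no reading.
- robot.get_calibration(name): a dict with "fx", "fy", "cx", "cy" (pixels), "world_from_camera" (4x4, takes a point from camera to world coordinates). Camera axes: x right, y up, looking along -z (the intrinsics and any distortion apply to the point x, -y, -z); pixel columns grow to the right and rows downward; lengths in m; the calibration is good to about 2 mm. A picture is of the moment at which its call begins: read the wrist's pose just before it. get_calibration takes no time and is no camera call; for the wrist camera it gives the pose at the moment of the call.
- robot.job_done(): hands the job in; it is judged then, once.
The state is a dict: "time_s": time; "joint_pos": joint angles; "dq": joint speeds; "joint_efforts": joint torques, N m; "tool_pos": TCP position; "eef_rot": TCP orientation; "force": force on the tool from outside, world axes, zero at the start; "torque": the same for the moment, N m; "opening": finger opening in m; "gripper_force": force on a finger pad.
Only numpy, scipy, OpenCV 4.12 (cv2) and the standard library are available. Lean on these libraries where they do the work, as an engineer would, in place of code of your own. Each camera call takes 0.05 s, during which the arm holds its last target. There are 200 camera calls.

### The job

Take the stepped aluminium forming block out of the sloping parts bin, leaving the other two things in it where they are, and set it down gently, flat on its underside and lengthways, on the bed of the bench length gauge, centred across the bed between the two jaws, and let go of it. Then slide the gauge's moving jaw gently shut until both jaws press on the block's ends and you feel the contact, let go of the jaw and leave it there. Do not disturb the other things on the bench.

Things in the scene. Friction and masses are not known exactly. Their poses are not given: they have to be found in the camera images.
- bin: Fixed dark-steel open parts bin on a plywood trestle, its floor sloping 35 degrees, the low side towards the robot (bin -x), the high side to bin +x. Inner floor 130 mm (up the slope) by 270 mm (bin y), walls 5 mm thick standing 30 mm square to the floor, only 10 mm at the high side. Origin on the table under the centre of the floor, which is 50 mm above the table there; z up.
- block: The loose aluminium stepped block, 100 long (x), 30 wide (y): 30 high for x from -50 to +15 mm, stepped down to 16 high from x +15 to +50. Underside flat. Origin at the centre of the underside, z out of its top, mass about 0.2 kg. At the start it lies on the bin's sloping floor with x pointing up the slope and its tall end at the low wall; which of three places, 80 mm apart across the bin, varies.
- drawplate: Loose flat steel draw plate with rows of small holes, 110 x 36 x 10 mm, in another of the bin's places, long side up the slope. Origin on the underside, on the midline, 50 mm from the lower end. Not to be moved.
- clamp: Loose wooden ring clamp with a brass band, 120 x 26 x 23 mm, in the third of the bin's places, long side up the slope. Origin on the underside, on the midline, 50 mm from the lower end. Not to be moved.
- gauge: Fixed grey bench length gauge. Bed 250 mm long (x) by 60 wide (y), its flat top 20 mm above the table, 20 mm above the origin; origin on the table under the bed's centre, z up. Measures along its x.
- fixed_jaw: The gauge's fixed steel jaw, at the end of the bed towards the robot: 25 thick, 44 wide, 28 mm high above the bed. Origin on the bed top at the centre of the lower edge of its measuring face (85 mm to -x of the gauge's origin); the face looks along gauge +x.
- jaw_face (a point): The gauge's moving steel jaw, on the far side of the block's place: 30 thick (x), 44 wide, rising to 28 mm above the bed. On top of it stands a dark upright thumb grip, 30 (x) by 16 (y) mm, from 28 to 64 mm above the bed. This point: the centre of its measuring face, 15 mm above the bed; the face looks along gauge -x.
- jaw_grip (a point): Centre of the moving jaw's thumb grip, 50 mm above the bed (70 mm above the table), 15 mm behind the jaw's measuring face; pinch it across gauge y.
- jaw (a joint): Opening between the two jaw faces in m: 0 with the jaws touching, 0.155 wide open. The jaw moves along gauge x, grows away from the robot, and stays where it is left (about 2 N of friction). At the start 0.13 to 0.15.
- bottle: Bystander: amber glass bottle with black cap, 48 mm across, 90 high, beyond the work. Origin under its centre.
- dish: Bystander: small steel dish, 60 mm across, 25 high, between bin and gauge. Origin under its centre.
- tin: Bystander: brass-coloured round tin, 90 mm across, 50 high, beyond the work. Origin under its centre.
- hammer: Bystander: hammer with wooden handle, 200 mm long, lying beyond the work, lengthways about along y.
Not all that is in view belongs to the job. Several things have the shape of the block; the one meant has the colours described above.

How it is judged:
By the outcome, as a careful person would: the job done as asked, in the order asked, and still so for the second after the job is handed in, with the robot touching nothing.
It also fails if it takes over 61 s, if anything falls off the work surface, if the arm or the gripper's body presses on something with over 40 N, if the wrist force passes 120 N, or if a joint passes its speed limit or range.

## Working session

There is one attempt and no reset: what is moved stays moved. The work goes in short steps, Python scripts to look and compute and a shell command to move; the robot and the scene stay as the last step left them, time stands still between calls to the robot, and variables do not carry over. Pictures are saved under pics/ and viewed, at most 10 in all, crops included, and the job is handed in when it is done.

```bash
mkdir -p pics; ls; python3 - <<'E'
from workcell import robot
import cv2,numpy as np
for n in ["scene","top"]:
    im,d=robot.get_image(n); cv2.imwrite(f"pics/{n}0.png",im); np.savez(f"{n}0.npz",im=im,d=d,**robot.get_calibration(n))
    c=robot.get_calibration(n); print(n,{k:np.round(v,3) if not isinstance(v,str) else v for k,v in c.items()})
print(robot.state())
E
```

```text
pics
scene {'fx': np.float64(385.759), 'fy': np.float64(385.759), 'cx': np.float64(320.788), 'cy': np.float64(204.417), 'world_from_camera': array([[-0.161, -0.599,  0.784,  1.531],
       [ 0.987, -0.092,  0.132,  0.228],
       [-0.007,  0.795,  0.606,  0.815],
       [ 0.   ,  0.   ,  0.   ,  1.   ]])}
top {'fx': np.float64(463.158), 'fy': np.float64(463.158), 'cx': np.float64(312.78), 'cy': np.float64(201.772), 'world_from_camera': array([[ 0.   ,  0.993, -0.115,  0.427],
       [-1.   ,  0.004,  0.029,  0.072],
       [ 0.03 ,  0.115,  0.993,  1.255],
       [ 0.   ,  0.   ,  0.   ,  1.   ]])}
{'time_s': 0.1, 'joint_pos': array([-7.31720729e+01,  5.03489914e+00,  7.86124277e+01, -2.54489848e-04,
        9.64627294e+01, -5.90861082e+00]), 'dq': array([-0.04500573, -0.08350631, -0.213693  , -0.01011474,  0.11015341,
        0.08391431]), 'joint_efforts': array([ 1.54039342e-03, -3.41253090e+01, -3.03300691e+01,  7.18532922e-02,
        3.04954033e-02, -9.02561055e-05]), 'tool_pos': array([ 0.21241613, -0.50681355,  0.20445337]), 'eef_rot': array([-1.79890502e+02, -1.10778277e-02,  2.27364990e+01]), 'force': array([ 0.57963768,  0.60323632, -0.13517093]), 'torque': array([0.03603451, 0.01359644, 0.01895791]), 'gripper_force': 0.0, 'opening': 0.09440295461756235}
```

View pics/top0.png

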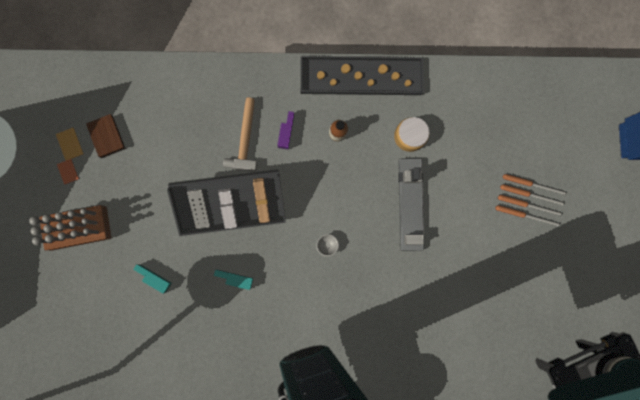

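View pics/scene0.png

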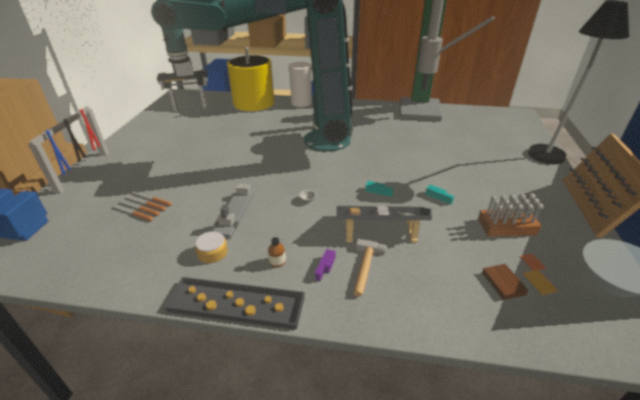

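Top view: block is the light piece in the bin's middle place (228,210), draw plate (199,210), clamp (262,200). Gauge bed runs (412,160)-(412,250), with the dish at (328,243).

```bash
cat > h.py <<'E'
import numpy as np,cv2
def cloud(d,c):
    v,u=np.mgrid[0:d.shape[0],0:d.shape[1]]
    P=np.stack([(u-c['cx'])/c['fx']*d,-(v-c['cy'])/c['fy']*d,-d],-1)
    T=np.asarray(c['world_from_camera']); return P@T[:3,:3].T+T[:3,3]
def rect(pts):
    (c,s,a)=cv2.minAreaRect((pts[:,:2]*1000).astype(np.float32)); return np.round(c,1),np.round(s,1),round(a,1)
E
python3 - <<'E'
from h import *
z=np.load('top0.npz');im,d=z['im'],z['d'];W=cloud(d,z)
hsv=cv2.cvtColor(im,cv2.COLOR_BGR2HSV)
print('table z',np.median(W[250:300,450:480,2]), 'noise',np.std(W[250:300,450:480,2]))
def reg(u0,u1,v0,v1,m):
    M=np.zeros(d.shape,bool);M[v0:v1,u0:u1]=True; return W[M&m&(d>0)]
Z=W[...,2]
g=reg(390,435,150,258,(Z>.012)&(Z<.028));print('bed',rect(g),len(g))
g=reg(390,435,150,258,(Z>.012));print('gauge all',rect(g))
g=reg(390,435,150,195,(Z>.04)&(Z<.06));print('jaw top',rect(g))
g=reg(390,435,150,195,(Z>.065));print('grip top',rect(g),g.mean(0) if len(g) else 0)
g=reg(390,435,220,258,(Z>.04));print('fixed',rect(g))
B=reg(215,240,185,232,hsv[...,2]>125);print('block',rect(B),B.mean(0),len(B))
g=reg(160,295,165,240,(Z>.02));print('bin all',rect(g))
for v in range(185,234,3): print(v,np.round(W[v,228],3),im[v,228],np.round(Z[v,[199,213,242,262]],3))
c=im[140:280,150:450];cv2.imwrite('pics/crop1.png',cv2.resize(c,None,fx=2.6,fy=2.6,interpolation=cv2.INTER_CUBIC))
E
```

```text
table z -0.0005740642451327327 noise 0.0969978324668292
bed (array([ 580. , -229.6]), array([ 66.5, 271.5]), 89.9) 1662
gauge all (array([ 580. , -229.6]), array([ 66.5, 271.5]), 89.9)
jaw top (array([ 638.6, -230.4]), array([30., 45.]), 0.1)
grip top (array([ 638.3, -230.3]), array([16.7, 29.2]), 87.9) [ 0.63769443 -0.2293457   0.08065605]
fixed (array([ 468.8, -229.7]), array([44.3, 23.6]), 89.8)
block (array([543.8, 257.6]), array([91.2, 29.7]), 7.5) [0.5441651  0.25743723 0.06100247] 395
bin all (array([582.3, 258.6]), array([173.9, 280.4]), 7.4)
185 [0.607 0.255 0.07 ] [64 66 65] [0.079 0.079 0.07  0.089]
188 [0.6   0.255 0.066] [74 76 78] [0.076 0.074 0.065 0.085]
191 [0.59  0.253 0.079] [148 153 157] [0.083 0.064 0.06  0.082]
194 [0.583 0.253 0.079] [160 164 171] [0.076 0.062 0.057 0.075]
197 [0.576 0.255 0.067] [160 165 172] [0.075 0.057 0.05  0.07 ]
200 [0.568 0.254 0.067] [161 166 172] [0.068 0.051 0.046 0.069]
203 [0.561 0.255 0.063] [135 140 146] [0.06  0.048 0.045 0.068]
206 [0.553 0.253 0.071] [146 150 155] [0.055 0.045 0.034 0.06 ]
209 [0.545 0.254 0.069] [162 167 174] [0.052 0.037 0.032 0.052]
212 [0.538 0.254 0.066] [163 169 176] [0.049 0.028 0.024 0.047]
215 [0.531 0.255 0.058] [161 166 172] [0.045 0.026 0.023 0.044]
218 [0.523 0.255 0.055] [160 165 173] [0.034 0.022 0.014 0.039]
221 [0.516 0.256 0.046] [159 165 170] [0.029 0.018 0.016 0.032]
224 [0.508 0.256 0.047] [159 164 171] [0.026 0.019 0.027 0.034]
227 [0.501 0.258 0.031] [156 159 166] [ 0.022  0.023  0.034 -0.002]
230 [ 0.496  0.264 -0.009] [ 99 104 103] [ 0.031  0.034  0.003 -0.003]
233 [ 0.487  0.264 -0.006] [108 115 115] [ 0.036  0.001 -0.002 -0.003]
```

View pics/crop1.png

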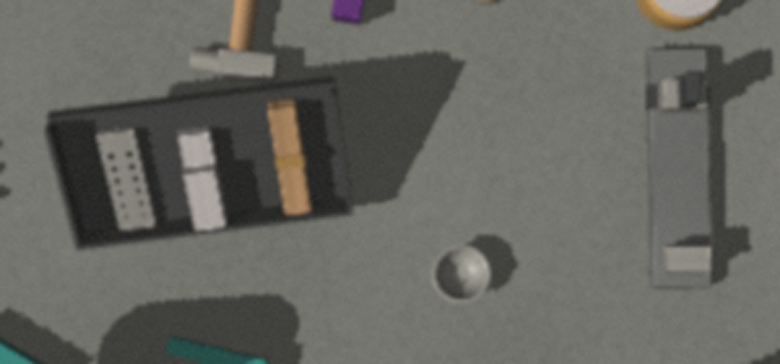

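```bash
cat >> h.py <<'E'
from scipy.spatial.transform import Rotation as Rn
def plan(pos,rpy):
    from workcell import robot
    s=robot.state(); R0=Rn.from_euler('xyz',s['eef_rot'],degrees=True); R1=Rn.from_euler('xyz',rpy,degrees=True)
    dp=np.array(pos)-s['tool_pos']
    print('t',round(s['time_s'],2),'pos',s['tool_pos'].round(4),'rpy',s['eef_rot'].round(2),'F',s['force'].round(1),'open',round(s['opening'],4))
    print('rot units',((R0.inv()*R1).as_rotvec()/(np.pi/2)).round(3),'| trans units new frame',(R1.inv().apply(dp)/.025).round(2),'old frame',(R0.inv().apply(dp)/.025).round(2))
E
python3 -c "
from h import *
plan([.474,.2485,.15],[180,-35,7.4])"
```

```text
t 0.1 pos [ 0.2124 -0.5068  0.2045] rpy [-1.7989e+02 -1.0000e-02  2.2740e+01] F [ 0.6  0.6 -0.1] open 0.0944
rot units [-0.053  0.387  0.165] | trans units new frame [ 10.44 -28.61   9.97] old frame [ 21.33 -23.82   2.23]
```

```bash
python3 -m jog '[{"fingers":0.28,"translation":[0.44,-0.5,0],"rot":[0,0,0]},{"fingers":0.28,"translation":[0.89,-1,0],"rot":[0,0,0]},{"fingers":0.28,"translation":[0.89,-1,0],"rot":[0,0,0]},{"fingers":0.28,"translation":[0.89,-1,0],"rot":[0,0,0]},{"fingers":0.28,"translation":[0.89,-1,0],"rot":[0,0,0]},{"fingers":0.28,"translation":[0.89,-1,0],"rot":[0,0,0]},{"fingers":0.28,"translation":[0.89,-1,0],"rot":[0,0,0]},{"fingers":0.28,"translation":[0.89,-1,0],"rot":[0,0,0]},{"fingers":0.28,"translation":[0.89,-1,0],"rot":[0,0,0]},{"fingers":0.28,"translation":[0.89,-1,0],"rot":[0,0,0]},{"fingers":0.28,"translation":[0.89,-1,0],"rot":[0,0,0]},{"fingers":0.28,"translation":[0.89,-1,0],"rot":[0,0,0]}]'
python3 -m jog '[{"fingers":0.28,"translation":[0.89,-1,0],"rot":[0,0,0]},{"fingers":0.28,"translation":[0.89,-1,0],"rot":[0,0,0]},{"fingers":0.28,"translation":[0.89,-1,0],"rot":[0,0,0]},{"fingers":0.28,"translation":[0.89,-1,0],"rot":[0,0,0]},{"fingers":0.28,"translation":[0.89,-1,0],"rot":[0,0,0]},{"fingers":0.28,"translation":[0.89,-1,0],"rot":[0,0,0]},{"fingers":0.28,"translation":[0.89,-1,0],"rot":[0,0,0]},{"fingers":0.28,"translation":[0.89,-1,0],"rot":[0,0,0]},{"fingers":0.28,"translation":[0.89,-1,0],"rot":[0,0,0]},{"fingers":0.28,"translation":[0.89,-1,0],"rot":[0,0,0]},{"fingers":0.28,"translation":[0.89,-1,0],"rot":[0,0,0]},{"fingers":0.28,"translation":[0.6,-0.6,0],"rot":[0,0,0]}]'
python3 -m jog '[{"fingers":0.28,"translation":[0,0,0.4],"rot":[-0.011,0.077,0.033]},{"fingers":0.28,"translation":[0,0,0.4],"rot":[-0.011,0.077,0.033]},{"fingers":0.28,"translation":[0,0,0.5],"rot":[-0.011,0.077,0.033]},{"fingers":0.28,"translation":[0,0,0.5],"rot":[-0.011,0.077,0.033]},{"fingers":0.28,"translation":[0,0,0.5],"rot":[-0.011,0.077,0.033]},{"fingers":0.28,"translation":[0,0,0],"rot":[0,0,0]},{"fingers":0.28,"translation":[0,0,0],"rot":[0,0,0]}]'
python3 - <<'E'
from h import *
from workcell import robot
plan([.474,.2485,.15],[180,-35,7.4])
c=robot.get_calibration('wrist');im,d=robot.get_image('wrist');cv2.imwrite('pics/w1.png',im);np.savez('w1.npz',im=im,d=d,**c)
E
```

```text
time_s: 1.6
tool_pos: [0.337, -0.1413, 0.2053]
eef_rot: [-180.0, -0.0, 22.8]
force: [0.7, 0.7, -0.5]
opening: 0.0603
gripper_force: 0.0
time_s: 3.1
tool_pos: [0.4641, 0.2261, 0.2052]
eef_rot: [-180.0, 0.0, 22.8]
force: [0.1, 0.0, -0.2]
opening: 0.0604
gripper_force: 0.0
time_s: 3.98
tool_pos: [0.48, 0.2275, 0.1525]
eef_rot: [179.7, -35.0, 7.5]
force: [-0.1, 1.0, 0.1]
opening: 0.06
gripper_force: 0.0
t 3.98 pos [0.48   0.2275 0.1525] rpy [179.7  -34.97   7.53] F [-0.1  1.   0.1] open 0.06
rot units [0.003 0.    0.001] | trans units new frame [-0.16 -0.86  0.01] old frame [-0.16 -0.86  0.  ]
```

View pics/w1.png

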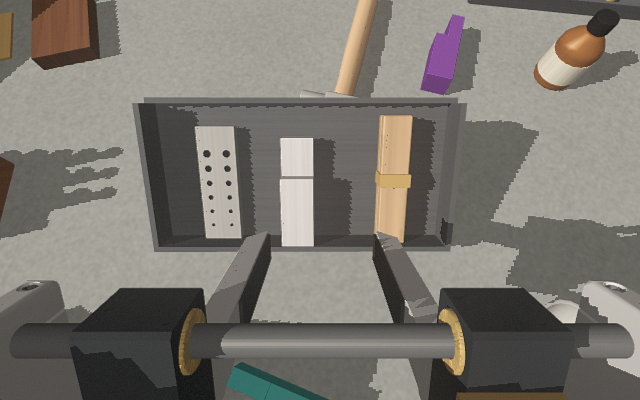

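Wrist view: block at columns 281–313, low end row 246, step edge row ~178, high end row 138. Neighbours are clear on either side.

```bash
python3 - <<'E'
from h import *
from workcell import robot
z=np.load('w1.npz');im,d=z['im'],z['d'];W=cloud(d,z);s=robot.state()
R=Rn.from_euler('xyz',s['eef_rot'],degrees=True);p=s['tool_pos']
T=R.inv().apply((W-p).reshape(-1,3)).reshape(W.shape)*1000  # tool frame mm
m=np.zeros(d.shape,np.uint8);m[130:252,270:325]=(im[130:252,270:325].min(-1)>150)
m=cv2.morphologyEx(m,cv2.MORPH_OPEN,np.ones((3,3)))
m[:,:]=m*(d>0)
v,u=np.nonzero(m);print(u.min(),u.max(),v.min(),v.max())
def plane(M):
    P=T[M];A=np.c_[P[:,:2],np.ones(len(P))];c=np.linalg.lstsq(A,P[:,2],rcond=None)[0];return c.round(4)
mt=m.copy();mt[:182]=0;ml=m.copy();ml[175:]=0
for n,M in(('tall',mt>0),('low',ml>0)):
    P=T[M];print(n,rect(P),P.min(0).round(1),P.max(0).round(1),'z med',np.median(P[:,2]),plane(M))
    print(' img rect',cv2.minAreaRect(np.argwhere(M)[:,::-1].astype(np.float32)))
fl=np.zeros(d.shape,bool);fl[180:225,252:270]=True
print('floor',plane(fl),np.median(T[fl][:,2]))
for r in(190,215,240): 
    c=np.nonzero(m[r])[0];print(r,T[r,c.min()].round(1),T[r,c.max()].round(1))
E
```

```text
280 313 138 245
tall (array([-16103.9, -24254.7]), array([61481.4, 33754.2]), 0.2) [-46.9 -41.2 104.2] [ 14.6  -7.5 137.9] z med 106.5590151906387 [-3.700000e-03 -4.800000e-02  1.056311e+02]
 img rect ((296.40740966796875, 213.501708984375), (63.600215911865234, 32.3463134765625), 88.93909454345703)
low (array([ 33580.1, -23777.9]), array([31123.9, 36296.1]), 89.8) [ 15.4 -39.4 118.3] [ 51.7  -8.3 137.6] z med 120.65086834044388 [-8.000000e-04 -3.400000e-02  1.200894e+02]
 img rect ((296.0, 156.0), (36.0, 32.0), 90.0)
floor [-0.2941 -1.5257 39.2614] 136.37635381682546
190 [  6.8 -36.9 106.5] [  6.6  -8.2 107.6]
215 [-17.  -36.8 107.3] [-16.8  -8.3 106.9]
240 [-41.5 -36.6 106.8] [-41.5  -7.5 106.9]
```

```bash
python3 -m jog '[{"fingers":0.28,"translation":[-0.1,-0.45,0],"rot":[0.003,0,0]},{"fingers":0.28,"translation":[0,-0.45,0],"rot":[0,0,0]},{"fingers":0.28,"translation":[0,0,0.8],"rot":[0,0,0]},{"fingers":0.28,"translation":[0,0,0.8],"rot":[0,0,0]},{"fingers":0.28,"translation":[0,0,0.8],"rot":[0,0,0]},{"fingers":0.28,"translation":[0,0,0.8],"rot":[0,0,0]},{"fingers":0.28,"translation":[0,0,0.7],"rot":[0,0,0]},{"fingers":0.28,"translation":[0,0,0.5],"rot":[0,0,0]},{"fingers":0.28,"translation":[0,0,0.4],"rot":[0,0,0]},{"fingers":0.28,"translation":[0,0,0.2],"rot":[0,0,0]},{"fingers":0.28,"translation":[0,0,0.2],"rot":[0,0,0]},{"fingers":0.28,"translation":[0,0,0],"rot":[0,0,0]}]'
python3 -c "
from h import *
from workcell import robot
im,d=robot.get_image('wrist');cv2.imwrite('pics/w2.png',im)"
```

```text
time_s: 5.52
tool_pos: [0.548, 0.2587, 0.0425]
eef_rot: [179.9, -34.9, 7.5]
force: [0.6, -0.7, -0.7]
opening: 0.0602
gripper_force: 0.0
```

View pics/w2.png

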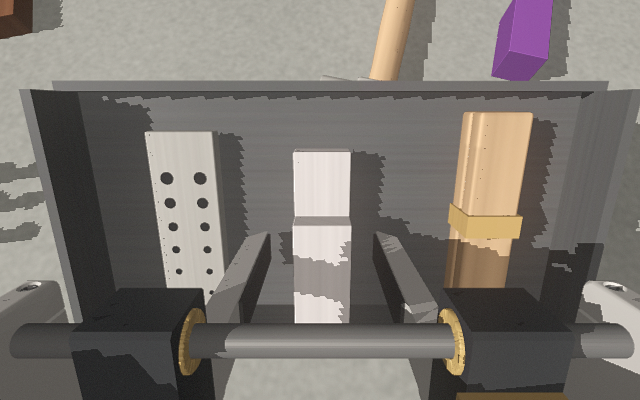

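The block (columns 293–351) sits centred between the fingers (271–375), with both neighbours clear. Now I close the fingers and lift a little, square to the floor.

```bash
python3 -m jog '[{"fingers":-0.2,"translation":[0,0,0],"rot":[0,0,0]},{"fingers":-0.4,"translation":[0,0,0],"rot":[0,0,0]},{"fingers":-1,"translation":[0,0,0],"rot":[0,0,0]},{"fingers":-1,"translation":[0,0,0],"rot":[0,0,0]},{"fingers":-1,"translation":[0,0,0],"rot":[0,0,0]},{"fingers":-1,"translation":[0,0,0],"rot":[0,0,0]}]'
python3 -m jog '[{"fingers":-1,"translation":[0,0,-0.2],"rot":[0,0,0]},{"fingers":-1,"translation":[0,0,-0.4],"rot":[0,0,0]},{"fingers":-1,"translation":[0,0,-0.8],"rot":[0,0,0]},{"fingers":-1,"translation":[0,0,-1],"rot":[0,0,0]},{"fingers":-1,"translation":[0,0,-1],"rot":[0,0,0]},{"fingers":-1,"translation":[0,0,-1],"rot":[0,0,0]},{"fingers":-1,"translation":[0,0,-1],"rot":[0,0,0]},{"fingers":-1,"translation":[0,0,-0.6],"rot":[0,0,0]},{"fingers":-1,"translation":[0,0,0],"rot":[0,0,0]}]'
python3 - <<'E'
from h import *
from workcell import robot
plan([.5,0.0,.2],[180,0,0])
im,d=robot.get_image('wrist');cv2.imwrite('pics/w3.png',im)
E
```

```text
time_s: 6.32
tool_pos: [0.548, 0.2587, 0.0428]
eef_rot: [179.9, -34.9, 7.5]
force: [-2.0, -0.6, 2.5]
opening: 0.0302
gripper_force: 30.0
time_s: 7.45
tool_pos: [0.4625, 0.2479, 0.1664]
eef_rot: [180.0, -35.0, 7.5]
force: [-0.1, -0.8, -1.4]
opening: 0.0298
gripper_force: 30.0
t 7.45 pos [0.4625 0.2479 0.1664] rpy [180.   -34.96   7.51] F [-0.1 -0.8 -1.4] open 0.0298
rot units [-0.025 -0.388  0.081] | trans units new frame [ 1.5   9.92 -1.34] old frame [ 0.93 10.03 -0.99]
```

View pics/w3.png

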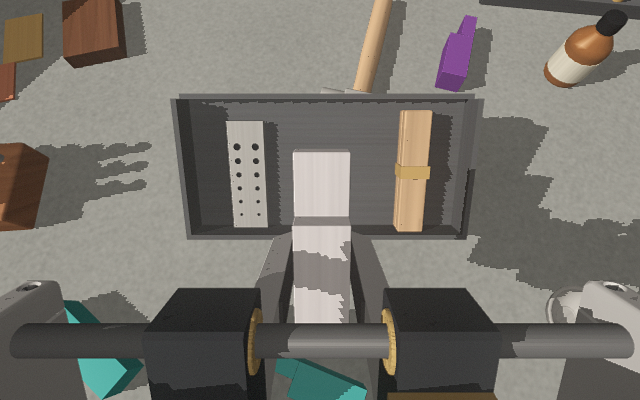

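Block held without slipping (step still at row 218, high end at 150); the plate and clamp are still in place. Now I level the tool and travel to a spot beside the gauge to measure it.

```bash
python3 -m jog '[{"fingers":-1,"translation":[0,0,-0.5],"rot":[-0.005,-0.0776,0.016]},{"fingers":-1,"translation":[0,0,-0.5],"rot":[-0.005,-0.0776,0.016]},{"fingers":-1,"translation":[0,0,-0.5],"rot":[-0.005,-0.0776,0.016]},{"fingers":-1,"translation":[0,0,-0.5],"rot":[-0.005,-0.0776,0.016]},{"fingers":-1,"translation":[0,0.3,0],"rot":[-0.005,-0.0776,0.017]},{"fingers":-1,"translation":[0,0.6,0],"rot":[0,0,0]},{"fingers":-1,"translation":[0,1,0],"rot":[0,0,0]},{"fingers":-1,"translation":[0,1,0],"rot":[0,0,0]},{"fingers":-1,"translation":[0,1,0],"rot":[0,0,0]},{"fingers":-1,"translation":[0,1,0],"rot":[0,0,0]},{"fingers":-1,"translation":[0,1,0],"rot":[0,0,0]},{"fingers":-1,"translation":[0,1,0],"rot":[0,0,0]}]'
python3 -m jog '[{"fingers":-1,"translation":[0,1,0],"rot":[0,0,0]},{"fingers":-1,"translation":[0,1,0],"rot":[0,0,0]},{"fingers":-1,"translation":[0,1,0],"rot":[0,0,0]},{"fingers":-1,"translation":[0,1,0],"rot":[0,0,0]},{"fingers":-1,"translation":[0,1,0],"rot":[0,0,0]},{"fingers":-1,"translation":[0,1,0],"rot":[0,0,0]},{"fingers":-1,"translation":[0,1,0],"rot":[0,0,0]},{"fingers":-1,"translation":[0,1,0],"rot":[0,0,0]},{"fingers":-1,"translation":[0,0.6,0],"rot":[0,0,0]},{"fingers":-1,"translation":[0,0.3,0],"rot":[0,0,0]},{"fingers":-1,"translation":[0,0,0],"rot":[0,0,0]}]'
python3 - <<'E'
from h import *
from workcell import robot
plan([.53,-0.23,.15],[180,0,0])
c=robot.get_calibration('wrist');im,d=robot.get_image('wrist');cv2.imwrite('pics/w4.png',im);np.savez('w4.npz',im=im,d=d,**c)
E
```

```text
time_s: 9.0
tool_pos: [0.4417, 0.0715, 0.2098]
eef_rot: [179.9, 0.0, -0.0]
force: [0.5, -0.8, -2.1]
opening: 0.0297
gripper_force: 30.0
time_s: 10.38
tool_pos: [0.4423, -0.1496, 0.2107]
eef_rot: [180.0, 0.1, -0.1]
force: [-0.3, 0.8, -2.5]
opening: 0.03
gripper_force: 30.0
t 10.38 pos [ 0.4423 -0.1496  0.2107] rpy [ 1.7998e+02  6.0000e-02 -6.0000e-02] F [-0.3  0.8 -2.5] open 0.03
rot units [ 0.     0.001 -0.001] | trans units new frame [3.51 3.22 2.43] old frame [3.51 3.21 2.43]
```

View pics/w4.png

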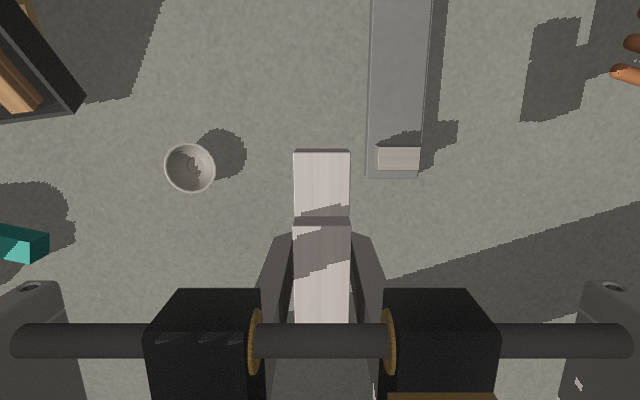

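Wrist view: the fixed jaw top is at columns 377–421, rows 146–171, the bed spans columns ~367–425, and the dish (190,168) is clear of the path.

```bash
python3 - <<'E'
from h import *
z=np.load('w4.npz');im,d=z['im'],z['d'];W=cloud(d,z)*1000;Z=W[...,2]
M=np.zeros(d.shape,bool);M[0:185,355:445]=True;M&=d>0
b=M&(Z>14)&(Z<26);print('bed z',np.median(Z[b]),'table',np.median(Z[60:110,200:300]))
yc=[]
for r in range(10,140,10):
    c=np.nonzero(b[r])[0]; yc.append((W[r,c,0].mean(),W[r,c.min(),1],W[r,c.max(),1]))
yc=np.array(yc);print(yc.round(1)); 
for k in(1,2): print(np.polyfit(yc[:,0],yc[:,k],1))
j=M&(Z>42)&(Z<54);P=W[j];print('fixed top z',np.median(P[:,2]))
for q in(1,99): print(np.percentile(P,q,axis=0).round(1))
c,s,a=cv2.minAreaRect(P[:,:2].astype(np.float32));print(c,s,a)
t=np.load('top0.npz');Wt=cloud(t['d'],t)*1000
mm=np.zeros(t['d'].shape,bool);mm[150:195,390:435]=True
for lo,hi in((40,60),(70,95)):
    P=Wt[mm&(Wt[...,2]>lo)&(Wt[...,2]<hi)];print('jaw',lo,cv2.minAreaRect(P[:,:2].astype(np.float32)))
mm[:]=0;mm[220:258,390:435]=1;P=Wt[mm&(Wt[...,2]>40)];print('fixed top',cv2.minAreaRect(P[:,:2].astype(np.float32)))
# held block in tool frame
T=W.copy();m=np.zeros(d.shape,np.uint8);m[145:320,285:360]=1;m=(m>0)&(d>0)&(Z>190);P=W[m];print('block',np.percentile(P,1,axis=0),np.percentile(P,99,axis=0),cv2.minAreaRect(P[:,:2].astype(np.float32)))
l=m&(Z<225);l[215:]=0;print('lowpart',np.percentile(W[l],[1,50,99],axis=0).round(1))
E
```

```text
bed z 21.17511614526224 table 1.1160682076485628
[[ 615.  -200.8 -263.1]
 [ 605.9 -201.  -262.4]
 [ 596.7 -200.9 -259.8]
 [ 587.4 -200.8 -261.9]
 [ 577.9 -200.7 -261.8]
 [ 568.3 -200.6 -261.7]
 [ 558.6 -200.7 -262.9]
 [ 548.7 -200.9 -262.3]
 [ 538.6 -200.8 -262.2]
 [ 528.4 -200.9 -261.8]
 [ 518.  -201.  -261.7]
 [ 507.4 -200.9 -262.7]
 [ 496.7 -200.8 -262.5]]
[ 1.05326549e-03 -2.01415258e+02]
[ 4.05405286e-03 -2.64331345e+02]
fixed top z 49.255019476558054
[ 458.2 -252.    44.4]
[ 482.3 -208.7   51. ]
(470.23486328125, -230.54335021972656) (24.26166534423828, 43.8997688293457) 0.09300196915864944
jaw 40 ((638.5575561523438, -230.3837127685547), (30.045215606689453, 45.03347396850586), 0.09691464155912399)
jaw 70 ((638.2987670898438, -230.27505493164062), (16.72918128967285, 29.237462997436523), 87.91192626953125)
fixed top ((455.72637939453125, -89.6082763671875), (27.179859161376953, 326.15289306640625), 5.302801609039307)
block [ 410.83419671 -167.59702535  215.09690348] [ 499.30719221 -132.77211866  271.12207762] ((454.2611083984375, -150.15415954589844), (42.17642593383789, 90.5586166381836), 89.96617126464844)
lowpart [[ 465.8 -164.7  210.8]
 [ 483.8 -149.7  221.5]
 [ 499.4 -135.3  222.9]]
```

```bash
python3 -m jog '[{"fingers":-1,"translation":[0.3,0.25,0],"rot":[0,0,0]},{"fingers":-1,"translation":[0.7,0.6,0],"rot":[0,0,0]},{"fingers":-1,"translation":[0.9,0.8,0],"rot":[0,0,0]},{"fingers":-1,"translation":[0.9,0.8,0],"rot":[0,0,0]},{"fingers":-1,"translation":[0.7,0.57,0.5],"rot":[0,0,0]},{"fingers":-1,"translation":[0.27,0.2,0.9],"rot":[0,0,0]},{"fingers":-1,"translation":[0,0,1],"rot":[0,0,0]},{"fingers":-1,"translation":[0,0,1],"rot":[0,0,0]},{"fingers":-1,"translation":[0,0,1],"rot":[0,0,0]},{"fingers":-1,"translation":[0,0,0.8],"rot":[0,0,0]},{"fingers":-1,"translation":[0,0,0.4],"rot":[0,0,0]},{"fingers":-1,"translation":[0,0,0],"rot":[0,0,0]}]'
python3 - <<'E'
from h import *
from workcell import robot
plan([.5365,-0.2302,.029],[180,0,0.1])
c=robot.get_calibration('wrist');im,d=robot.get_image('wrist');np.savez('w5.npz',im=im,d=d,**c)
W=cloud(d,c)*1000;Z=W[...,2]
g=(d>0)&(Z>70)&(Z<95);g[:, :200]=0;g[:,450:]=0;g[140:]=0
print('grip',np.percentile(W[g],[1,50,99],axis=0).round(1) if g.any() else None)
g=(d>0)&(Z>44)&(Z<54);g[:, :200]=0;g[:,450:]=0;g[140:]=0
print('jaw',np.percentile(W[g],[1,50,99],axis=0).round(1) if g.any() else None)
cv2.imwrite('pics/w5.png',im)
E
```

```text
time_s: 11.92
tool_pos: [0.5364, -0.23, 0.07]
eef_rot: [-180.0, 0.1, -0.0]
force: [-0.3, -0.3, -1.0]
opening: 0.0299
gripper_force: 30.0
t 11.93 pos [ 0.5364 -0.23    0.07  ] rpy [-1.7999e+02  1.4000e-01 -1.0000e-02] F [-0.3 -0.3 -1. ] open 0.0299
rot units [-0.     0.002 -0.001] | trans units new frame [0.   0.01 1.64] old frame [0.01 0.01 1.64]
grip [[ 624.  -238.5   74.1]
 [ 638.9 -230.5   85.1]
 [ 653.6 -223.    86.6]]
jaw [[ 624.  -252.5   45.7]
 [ 639.  -227.6   49.2]
 [ 653.5 -209.2   50.8]]
```

View pics/w5.png

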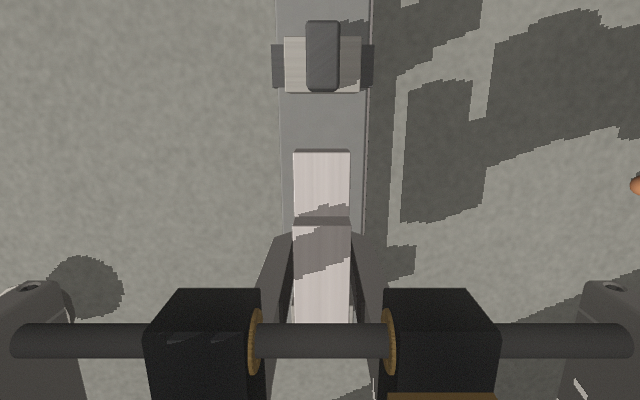

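Block is lined up over the bed (block columns 293–351, jaw centre ~323). I'll lower gently.

```bash
python3 -m jog '[{"fingers":-1,"translation":[0,0,0.5],"rot":[0,0,0]},{"fingers":-1,"translation":[0,0,0.5],"rot":[0,0,0]},{"fingers":-1,"translation":[0,0,0.3],"rot":[0,0,0]},{"fingers":-1,"translation":[0,0,0.2],"rot":[0,0,0]},{"fingers":-1,"translation":[0,0,0.1],"rot":[0,0,0]},{"fingers":-1,"translation":[0,0,0],"rot":[0,0,0]}]'
python3 -m jog '[{"fingers":-1,"translation":[0,0,0.04],"rot":[0,0,0]},{"fingers":-1,"translation":[0,0,0.02],"rot":[0,0,0]}]'
python3 -m jog '[{"fingers":-1,"translation":[0,0,0.04],"rot":[0,0,0]},{"fingers":-1,"translation":[0,0,0],"rot":[0,0,0]}]'
```

```text
time_s: 12.72
tool_pos: [0.5365, -0.2303, 0.0308]
eef_rot: [180.0, 0.1, -0.0]
force: [-0.2, 0.1, -1.7]
opening: 0.0299
gripper_force: 30.0
time_s: 12.98
tool_pos: [0.5366, -0.2304, 0.0296]
eef_rot: [179.9, 0.0, -0.0]
force: [-0.0, -0.6, -3.1]
opening: 0.0299
gripper_force: 30.0
time_s: 13.22
tool_pos: [0.5364, -0.2303, 0.0283]
eef_rot: [180.0, 0.1, -0.0]
force: [0.0, 1.1, -2.9]
opening: 0.0297
gripper_force: 30.0
```

```bash
python3 -m jog '[{"fingers":-1,"translation":[0,0,0.04],"rot":[0,0,0]},{"fingers":-1,"translation":[0,0,0],"rot":[0,0,0]}]'
python3 -m jog '[{"fingers":-1,"translation":[0,0,0.03],"rot":[0,0,0]},{"fingers":-1,"translation":[0,0,0],"rot":[0,0,0]}]'
```

```text
time_s: 13.48
tool_pos: [0.5364, -0.2303, 0.0272]
eef_rot: [180.0, 0.1, -0.0]
force: [0.7, -0.2, -2.3]
opening: 0.0298
gripper_force: 30.0
time_s: 13.72
tool_pos: [0.5364, -0.2303, 0.0265]
eef_rot: [180.0, 0.1, -0.0]
force: [-0.3, -0.4, -2.0]
opening: 0.0299
gripper_force: 30.0
```

```bash
python3 -m jog '[{"fingers":-1,"translation":[0,0,0.03],"rot":[0,0,0]},{"fingers":-1,"translation":[0,0,0],"rot":[0,0,0]}]' | sed -n '2p;4p'
python3 -m jog '[{"fingers":-1,"translation":[0,0,0.03],"rot":[0,0,0]},{"fingers":-1,"translation":[0,0,0],"rot":[0,0,0]}]'| sed -n '2p;4p'
```

```text
tool_pos: [0.5365, -0.2303, 0.0264]
force: [-1.6, 1.8, 0.7]
tool_pos: [0.5365, -0.2304, 0.0264]
force: [-3.8, 1.6, 5.4]
```

Contact at z = 0.0264. I'll ease the load, open and rise.

```bash
python3 -m jog '[{"fingers":-1,"translation":[0,0,-0.04],"rot":[0,0,0]},{"fingers":-0.2,"translation":[0,0,0],"rot":[0,0,0]},{"fingers":-0.1,"translation":[0,0,0],"rot":[0,0,0]},{"fingers":0.06,"translation":[0,0,0],"rot":[0,0,0]},{"fingers":0.06,"translation":[0,0,0],"rot":[0,0,0]}]'
python3 -m jog '[{"fingers":0.06,"translation":[0,0,-0.2],"rot":[0,0,0]},{"fingers":0.06,"translation":[0,0,-0.6],"rot":[0,0,0]},{"fingers":0.06,"translation":[0,0,-1],"rot":[0,0,0]},{"fingers":0.06,"translation":[0,0,-1],"rot":[0,0,0]},{"fingers":0.06,"translation":[0,0,-1],"rot":[0,0,0]},{"fingers":0.06,"translation":[0,0,-1],"rot":[0,0,0]},{"fingers":0.06,"translation":[0,0,-0.5],"rot":[0,0,0]},{"fingers":0.06,"translation":[0,0,0],"rot":[0,0,0]}]'
python3 - <<'E'
from h import *
from workcell import robot
plan([.639,-0.2306,.155],[180,0,0.1])
c=robot.get_calibration('wrist');im,d=robot.get_image('wrist');np.savez('w6.npz',im=im,d=d,**c)
W=cloud(d,c)*1000;Z=W[...,2]
g=(d>0)&(Z>45)&(Z<54)&(im.min(-1)>90);g[:, :270]=0;g[:,375:]=0;g[:100]=0
P=W[g];P=P[(P[:,0]<600)&(P[:,0]>485)];print(cv2.minAreaRect(P[:,:2].astype(np.float32)))
g=(d>0)&(Z>33)&(Z<40)&(W[...,0]>485)&(W[...,0]<605)&(abs(W[...,1]+230)<25);print('low',cv2.minAreaRect(W[g][:,:2].astype(np.float32)),g.sum())
cv2.imwrite('pics/w6.png',im)
E
```

```text
time_s: 14.85
tool_pos: [0.5365, -0.2304, 0.026]
eef_rot: [180.0, 0.1, -0.0]
force: [0.7, -0.2, 0.7]
opening: 0.0495
gripper_force: 0.0
time_s: 15.85
tool_pos: [0.5373, -0.2306, 0.1603]
eef_rot: [179.9, -0.1, -0.0]
force: [-0.1, -0.2, 0.1]
opening: 0.0502
gripper_force: 0.0
t 15.85 pos [ 0.5373 -0.2306  0.1603] rpy [ 1.7988e+02 -9.0000e-02 -4.0000e-02] F [-0.1 -0.2  0.1] open 0.0502
rot units [ 0.001 -0.001 -0.002] | trans units new frame [4.07 0.01 0.21] old frame [ 4.07 -0.    0.22]
((526.0579833984375, -230.8836669921875), (29.604459762573242, 64.6753158569336), 89.21209716796875)
low ((576.009033203125, -230.77352905273438), (35.40013885498047, 29.962541580200195), 0.5117644667625427) 1276
```

View pics/w6.png

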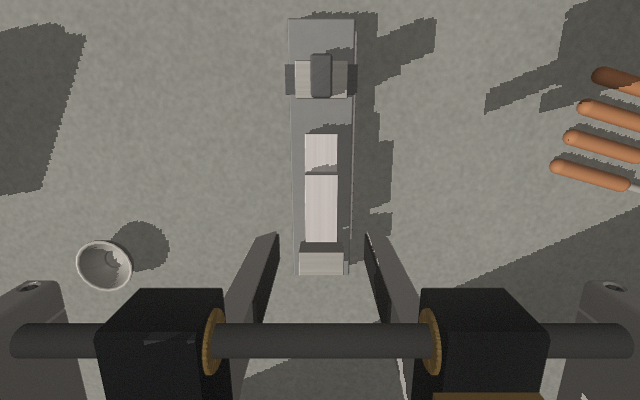

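Block lies flat and straight on the bed (columns 305–338), x 494–594 mm, centred on the jaws. Next is the thumb grip at (321,75).

```bash
python3 -m jog '[{"fingers":0.06,"translation":[0.5,0,0],"rot":[0,0,0]},{"fingers":0.06,"translation":[1,0,0],"rot":[0,0,0]},{"fingers":0.06,"translation":[1,0,0],"rot":[0,0,0]},{"fingers":0.06,"translation":[1,0,0],"rot":[0,0,0]},{"fingers":0.06,"translation":[0.57,0,0.3],"rot":[0,0,0]},{"fingers":0.06,"translation":[0,0,0.8],"rot":[0,0,0]},{"fingers":0.06,"translation":[0,0,1],"rot":[0,0,0]},{"fingers":0.06,"translation":[0,0,1],"rot":[0,0,0]},{"fingers":0.06,"translation":[0,0,0.8],"rot":[0,0,0]},{"fingers":0.06,"translation":[0,0,0.35],"rot":[0,0,0]},{"fingers":0.06,"translation":[0,0,0],"rot":[0,0,0]}]'
python3 -m jog '[{"fingers":-0.3,"translation":[0,0,0],"rot":[0,0,0]},{"fingers":-0.5,"translation":[0,0,0],"rot":[0,0,0]},{"fingers":-1,"translation":[0,0,0],"rot":[0,0,0]},{"fingers":-1,"translation":[0,0,0],"rot":[0,0,0]},{"fingers":-1,"translation":[0,0,0],"rot":[0,0,0]}]'
```

```text
time_s: 17.27
tool_pos: [0.6377, -0.2302, 0.0514]
eef_rot: [180.0, 0.1, -0.0]
force: [1.0, -0.8, -0.2]
opening: 0.0498
gripper_force: 0.0
time_s: 17.9
tool_pos: [0.6385, -0.2305, 0.0527]
eef_rot: [179.9, 0.0, -0.0]
force: [0.3, -0.5, 1.5]
opening: 0.0158
gripper_force: 30.0
```

```bash
python3 -m jog '[{"fingers":-1,"translation":[-0.1,0,0],"rot":[0,0,0]},{"fingers":-1,"translation":[-0.15,0,0],"rot":[0,0,0]},{"fingers":-1,"translation":[-0.15,0,0],"rot":[0,0,0]},{"fingers":-1,"translation":[-0.15,0,0],"rot":[0,0,0]},{"fingers":-1,"translation":[-0.15,0,0],"rot":[0,0,0]},{"fingers":-1,"translation":[-0.15,0,0],"rot":[0,0,0]},{"fingers":-1,"translation":[-0.1,0,0],"rot":[0,0,0]},{"fingers":-1,"translation":[-0.1,0,0],"rot":[0,0,0]}]'
python3 -m jog '[{"fingers":-1,"translation":[-0.06,0,0],"rot":[0,0,0]},{"fingers":-1,"translation":[-0.06,0,0],"rot":[0,0,0]},{"fingers":-1,"translation":[-0.06,0,0],"rot":[0,0,0]},{"fingers":-1,"translation":[-0.06,0,0],"rot":[0,0,0]},{"fingers":-1,"translation":[-0.06,0,0],"rot":[0,0,0]},{"fingers":-1,"translation":[-0.06,0,0],"rot":[0,0,0]}]'
```

```text
time_s: 18.9
tool_pos: [0.6121, -0.2304, 0.0527]
eef_rot: [179.9, 0.0, -0.0]
force: [2.5, 0.5, 3.6]
opening: 0.0157
gripper_force: 30.0
time_s: 19.65
tool_pos: [0.6035, -0.2304, 0.0527]
eef_rot: [179.9, -0.0, -0.0]
force: [3.7, 0.9, 6.2]
opening: 0.0159
gripper_force: 30.0
```

```bash
python3 -m jog '[{"fingers":-1,"translation":[-0.05,0,0],"rot":[0,0,0]},{"fingers":-1,"translation":[-0.05,0,0],"rot":[0,0,0]},{"fingers":-1,"translation":[-0.04,0,0],"rot":[0,0,0]}]'| sed -n '2p;4p'
python3 -m jog '[{"fingers":-1,"translation":[-0.04,0,0],"rot":[0,0,0]},{"fingers":-1,"translation":[-0.02,0,0],"rot":[0,0,0]}]'| sed -n '2p;4p'
```

```text
tool_pos: [0.6, -0.2304, 0.0527]
force: [4.0, 0.2, 4.8]
tool_pos: [0.5985, -0.2304, 0.0527]
force: [3.0, 0.1, 4.8]
```

```bash
python3 -m jog '[{"fingers":-1,"translation":[-0.02,0,0],"rot":[0,0,0]},{"fingers":-1,"translation":[-0.02,0,0],"rot":[0,0,0]}]'| sed -n '2p;4p'
```

```text
tool_pos: [0.5975, -0.2304, 0.0527]
force: [3.3, 0.2, 4.5]
```

```bash
for i in 1; do python3 -m jog '[{"fingers":-1,"translation":[-0.02,0,0],"rot":[0,0,0]},{"fingers":-1,"translation":[-0.02,0,0],"rot":[0,0,0]}]'| sed -n '2p;4p'; done
```

```text
tool_pos: [0.5966, -0.2304, 0.0527]
force: [4.6, 0.2, 4.4]
```

```bash
python3 -m jog '[{"fingers":-1,"translation":[-0.02,0,0],"rot":[0,0,0]},{"fingers":-1,"translation":[0,0,0],"rot":[0,0,0]}]'| sed -n '2p;4p'
```

```text
tool_pos: [0.5966, -0.2304, 0.0527]
force: [5.3, 0.2, 4.5]
```

```bash
python3 -m jog '[{"fingers":-1,"translation":[-0.03,0,0],"rot":[0,0,0]},{"fingers":-1,"translation":[0,0,0],"rot":[0,0,0]}]'| sed -n '2p;4p'
```

```text
tool_pos: [0.5966, -0.2304, 0.0527]
force: [7.2, 0.3, 3.0]
```

```bash
python3 -m jog '[{"fingers":-1,"translation":[-0.03,0,0],"rot":[0,0,0]},{"fingers":-1,"translation":[0,0,0],"rot":[0,0,0]}]'| sed -n '2p;4p'
```

```text
tool_pos: [0.5966, -0.2304, 0.0527]
force: [10.1, -0.1, 2.4]
```

Clear contact: 10 N with no further travel. I'll let go, rise and look.

```bash
python3 -m jog '[{"fingers":-0.5,"translation":[0,0,0],"rot":[0,0,0]},{"fingers":-0.2,"translation":[0,0,0],"rot":[0,0,0]},{"fingers":0.06,"translation":[0,0,0],"rot":[0,0,0]},{"fingers":0.06,"translation":[0,0,0],"rot":[0,0,0]},{"fingers":0.06,"translation":[0,0,-0.3],"rot":[0,0,0]},{"fingers":0.06,"translation":[0,0,-0.8],"rot":[0,0,0]},{"fingers":0.06,"translation":[0,0,-1],"rot":[0,0,0]},{"fingers":0.06,"translation":[0,0,-1],"rot":[0,0,0]},{"fingers":0.06,"translation":[0,0,-1],"rot":[0,0,0]},{"fingers":0.06,"translation":[0,0,-1],"rot":[0,0,0]},{"fingers":0.06,"translation":[-0.5,0,-0.5],"rot":[0,0,0]},{"fingers":0.06,"translation":[-1,0,0],"rot":[0,0,0]}]'
python3 -m jog '[{"fingers":0.06,"translation":[-1,0,0],"rot":[0,0,0]},{"fingers":0.06,"translation":[-1,0,0],"rot":[0,0,0]},{"fingers":0.06,"translation":[-0.5,0,0],"rot":[0,0,0]},{"fingers":0.06,"translation":[0,0,0],"rot":[0,0,0]}]'
python3 - <<'E'
from h import *
from workcell import robot
c=robot.get_calibration('wrist');im,d=robot.get_image('wrist')
W=cloud(d,c)*1000;Z=W[...,2]
for a,b,l,h in((45,54,484,545),(33,40,545,586),(70,95,570,630)):
    g=(d>0)&(Z>a)&(Z<b)&(W[...,0]>l)&(W[...,0]<h)&(abs(W[...,1]+230)<25);print(cv2.minAreaRect(W[g][:,:2].astype(np.float32)))
t,_=robot.get_image('top')
cv2.imwrite('pics/end.png',np.vstack([im[0:300],t[80:280]])[:600])
E
```

```text
time_s: 23.02
tool_pos: [0.5567, -0.2305, 0.1947]
eef_rot: [179.9, -0.1, -0.0]
force: [-0.2, 0.5, 0.2]
opening: 0.05
gripper_force: 0.0
time_s: 23.52
tool_pos: [0.4936, -0.2303, 0.193]
eef_rot: [179.9, 0.0, -0.1]
force: [0.2, 0.1, -0.4]
opening: 0.0497
gripper_force: 0.0
((514.595458984375, -230.70909118652344), (60.963157653808594, 29.50844383239746), 0.5986889600753784)
((564.77880859375, -231.5337677001953), (39.45553970336914, 34.760562896728516), 89.98455810546875)
((597.2310180664062, -230.91415405273438), (15.729595184326172, 29.827930450439453), 89.46723937988281)
```

View pics/end.png

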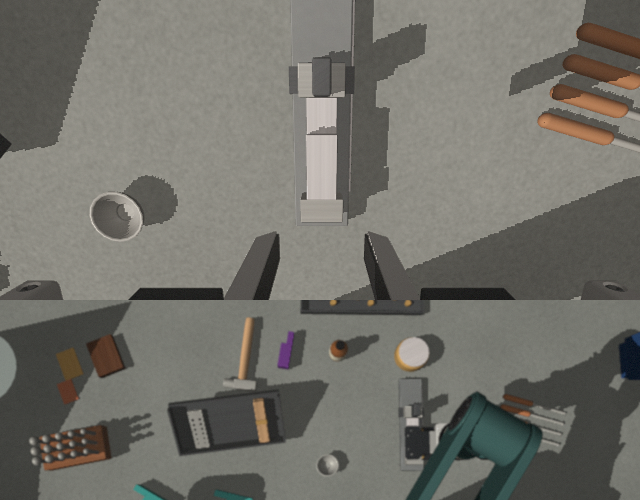

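The end picture shows the block (columns 306–338) clamped straight between both jaws. The plate and clamp are still in the bin, and the dish, bottle, tin and hammer haven't moved. I'm handing in.

```bash
python3 -c "
from workcell import robot
print(robot.job_done())"
```

```text
the job is handed in; nothing more can be done
None
```

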